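Feel for the latched heating-zone key and release it

ROBOT

A 6-joint arm with a two-finger parallel gripper is mounted at the origin on the work surface; the furniture and walls round the work are solid. World frame = base frame: x ahead of the robot, y to its left, z up, the work surface at z = 0. Lengths are in m, angles in degrees, forces in N, time in s.
With the tool pointing down it reaches from about 0.275 to 1 m from the base axis. Payload 8.4 kg.
Tool frame: the origin (TCP) lies at the very end of the fingers, on their centre line; the grasp point (between the pads) lies 19 mm behind it; z points along the fingers, y is the line along which they close (so a half turn about z gives the same grasp; the last joint's range is limited). The gripper opens to 85 mm and grips with 20 to 120 N. Pads are 22 mm wide; open, the fingers measure 114 mm over their backs; the gripper's body (76 mm by 85 mm) begins 54 mm behind the grasp point. The pads swing forward as they close: fully open they stand 13 mm farther back than shut.
Start: joints at [72.857, 20.225, 93.587, -0, 66.188, -0.138], TCP at [0.183, 0.598, 0.231] pointing down, gripper open.
Joint ranges: [-150.9, 150.9], [-52.94, 120.26], [3.33, 152.33], [-74.26, 254.26], [0, 154.13], [-172.89, 172.89]. Speed limits (degrees/s): [127.2, 127.2, 159.86, 180, 180, 180].

INTERFACE

Orientations are given as [roll, pitch, yaw] about the fixed x, y, z axes, in that order (R = Rz(yaw) Ry(pitch) Rx(roll)).
In Python, from workcell import read_state, grab_frame, get_calibration, job_done gives the robot as it stands. The module is installed in compiled form; this text tells all that it offers.
- The arm moves only by the shell command python3 -m pendant 'ROWS' [OPENING]. ROWS is JSON, a list of rows, each an object with "linear": the shift along the tool's x, y, z in m, a list of three; "dr": the turn, a rotation vector about the tool's x, y, z in degrees, a list of three. In form: [{"linear": [dx, dy, dz], "dr": [rx, ry, rz]}, ...]. A call has 1 to 5 rows; each row shifts and turns the commanded pose from where the row before left it, along the tool's axes as they then stand; what a row does not reach is not made up. A row lasts 1/10 s, in which the tool goes at most 50 mm and 8.59 degrees, less where a joint would pass 70% of its speed; a pose out of reach is approached as far as the arm can. A call with a gripper value outside its range is refused whole. OPENING is the gripper command: -1 is shut, 1 is fully open, values between are in proportion, set as the call begins (- or left out, the last holds). The fingers move at their own pace and stop on an object; the grip force is fixed at half the most. Time passes only in rows, so rows that do not move let the fingers close. It gives the time, the measured TCP pose, the force, the opening and the grip force at its end, in the units of the state.
- read_state(): the state, without advancing time (a new reading comes with each control period).
- grab_frame(name): name is "side" or "top"; returns the picture (420x560x3 uint8, red, green, blue); there is no depth.
- get_calibration(name): a dict with "fx", "fy", "cx", "cy" (pixels), "eye" and "rotation" of the camera in the world. Camera axes: x right, y down, z forward; pixel columns grow to the right and rows downward; lengths in m; the calibration is good to about 2 mm. A picture is of the moment at which its call begins. get_calibration takes no time and is no camera call.
- job_done(): hands the job in; it is judged then, once.
The state is a dict: "t": time; "joints": joint angles; "dq": joint speeds; "tau": joint torques, N m; "position": TCP position; "ee_rot": TCP orientation; "contact_force": force on the tool from outside, world axes, zero at the start; "moment": the same for the moment, N m; "grip_width": finger opening in m; "finger_force": force on a finger pad.
Only numpy, scipy, OpenCV 4.12 (cv2) and the standard library are available. Lean on these libraries where they do the work, as an engineer would, in place of code of your own. Each camera call takes 0.05 s, during which the arm holds its last target. There are 200 camera calls.

TASK

One of the four identical push-push keys of the grey key box, which switch the casting table's heating zones, has been left latched in. Tap all four keys lightly with the fingertips, one at a time from the robot's left end of the row to the right, to feel which one is latched but without changing any of them; then press the latched key all the way in and let it spring up. All four keys must end raised; pick nothing up and leave everything else on the table where it is.

Things in the scene. Friction and masses are not known exactly. Their poses are not given: they have to be found in the camera images.
- key_box: grey key box, 130 mm deep (own x, away from the robot), 270 mm wide (own y, to the left), 55 mm high to its top plate, fixed to the table, turned at most 0.25 rad; origin at the centre of its underside. In its top four keys in a row along own y, 60 mm apart (own y +90, +30, -30, -90 mm; own x -12 mm), 22 mm gap between caps, each in a black bezel 3 mm high
- key_a: one of the four identical ivory key caps, 46 mm (box x) by 38 mm (box y), flat top; origin at the centre of the top face, z up. The letter does not tell its place in the row. It moves straight down. Raised, its top is 71 mm above the table (16 mm above the top plate); latched, about 4 mm lower; the stop is 10.5 mm below the raised height
- key_b: identical to key_a. How the keys latch: a raised key pressed in 7 to 8 mm or more and let go stays latched, 4 mm in; pressed less than 6.5 mm it comes back up. A latched key pressed to 9 mm or more below the raised height (5 mm further) and let go springs up; pressed to less than 7.5 mm below it stays latched
- key_c: identical to key_a. How the keys feel: a raised key starts to give at 1.5 N and gives 2.5 mm for each further newton; a latched key gives less than 1 mm until about 3.2 N, then as a raised one; at the stop the spring pushes back with 6 N (moving at 50 mm/s adds up to 1 to 2 N)
- key_d: identical to key_a
- pour_cup: clear plastic portion cup, 70 mm across the rim, 80 mm high, standing left of the box; origin at the centre of its underside
- wick_spool: white spool of cotton wick, 62 mm diameter, 51 mm high, standing right of the box; origin at the centre of its underside
- marker: black and white felt marker, 138 mm long, 16 mm thick, lying in front of the box; origin under its middle, long axis = own y
- nut_m16_2: dark hexagon nut, 24 x 27 x 13 mm, lying near the box's front right corner; origin at the centre of its underside
- nut_m16_4: dark hexagon nut, 24 x 27 x 13 mm, lying near the other nut; origin at the centre of its underside
- milky_bottle: milky plastic bottle with a white cap, 72 mm diameter, 165 mm high, standing to the right of the box; origin at the centre of its underside
- pin_tin: flat dark hinged tin, 78 x 102 x 28 mm, lying in front of the box's left end; origin at the centre of its underside
- hex_key: dark hexagon key, 38 x 109 x 7 mm, lying on the box's top plate behind the keys; origin under its middle, long axis = own y

How it is judged:
By the outcome, as a careful person would: the job done as asked, in the order asked, and still so for the second after the job is handed in, with the robot touching nothing.
It also fails if it takes over 48 s, if anything falls off the work surface, if the arm or the gripper's body presses on something with over 40 N, if the wrist force passes 120 N, or if a joint passes its speed limit or range.

## Working session

There is one attempt and no reset: what is moved stays moved. The work goes in short steps, Python scripts to look and compute and a shell command to move; the robot and the scene stay as the last step left them, time stands still between calls to the robot, and variables do not carry over. Pictures are saved under pics/ and viewed, at most 10 in all, crops included, and the job is handed in when it is done.

```bash
mkdir -p pics; python3 - <<'E'
from workcell import *
import cv2
for n in("top","side"):
    f=grab_frame(n); cv2.imwrite(f"pics/{n}0.png",cv2.resize(f[:,:,::-1],(800,600),interpolation=cv2.INTER_CUBIC))
    print(get_calibration(n))
print(read_state())
E
```

```text
{'fx': 468.87966594261053, 'fy': 468.87966594261053, 'cx': 286.25914746096174, 'cy': 197.23102448383736, 'eye': array([ 0.39875647, -0.06747419,  0.99565114]), 'rotation': array([-170.50245774,   -0.89056261,  -88.46066105])}
{'fx': 423.96316203419883, 'fy': 423.96316203419883, 'cx': 274.19723723648013, 'cy': 204.6606360861144, 'eye': array([ 0.52333072, -0.8432715 ,  0.54952409]), 'rotation': array([-121.47798183,    0.47426687,   -1.93486546])}
{'t': 0.1, 'joints': array([ 7.28570392e+01,  2.02585957e+01,  9.36257392e+01, -3.60055455e-04,
        6.61882728e+01, -1.37676767e-01]), 'dq': array([ 0.07294456, -0.05725672, -0.15786133,  0.01715683,  0.02846929,
       -0.10536542]), 'tau': array([-1.54131071e-04, -6.06358480e+01, -3.42820036e+01, -1.36390290e-04,
        3.92136208e-03, -4.81128984e-05]), 'position': array([0.18266163, 0.5972529 , 0.23062901]), 'ee_rot': array([-1.79927392e+02,  1.54751263e-04,  1.62994862e+02]), 'contact_force': array([-0.26736169,  0.50646288,  0.72300561]), 'moment': array([ 0.01681302,  0.00355469, -0.0496669 ]), 'finger_force': 0.0, 'grip_width': 0.08562806832470525}
```

View pics/top0.png

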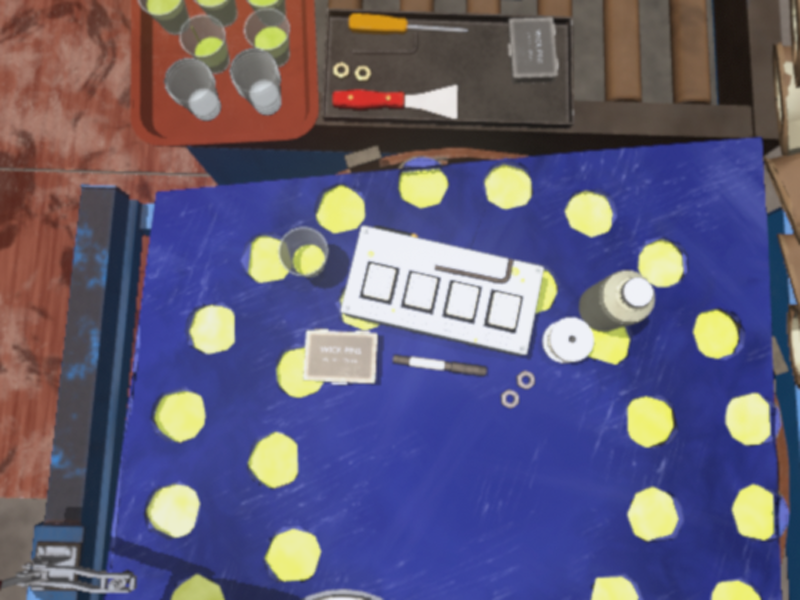

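View pics/side0.png

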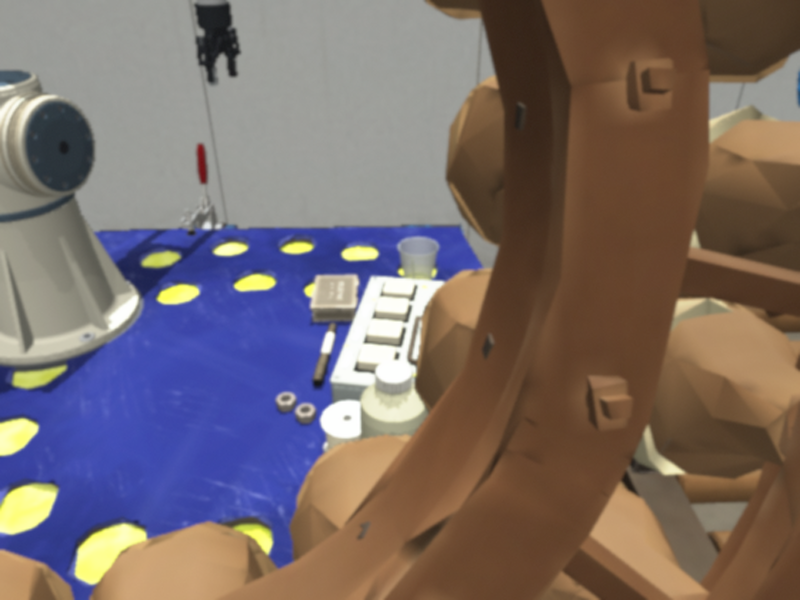

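The top view shows the box with key centres at about (380,283), (421,292), (461,301), (504,310), in 800x600 pixels. In the side view the keys run from (397,289) to (377,358), with the bottle in front of the near end. I'll enlarge both.

```bash
python3 - <<'E'
import cv2,numpy as np
from workcell import *
t=grab_frame("top")[150:255,235:385,::-1]; s=grab_frame("side")[185:285,225:325,::-1]
cv2.imwrite("pics/t1.png",cv2.resize(t,(750,525),interpolation=cv2.INTER_CUBIC))
cv2.imwrite("pics/s1.png",cv2.resize(s,(600,600),interpolation=cv2.INTER_CUBIC))
E
```

```text
(no output)
```

View pics/t1.png

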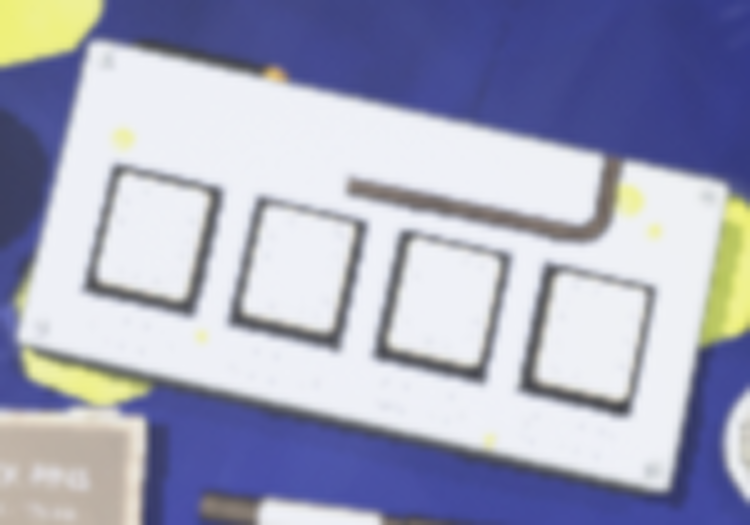

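View pics/s1.png

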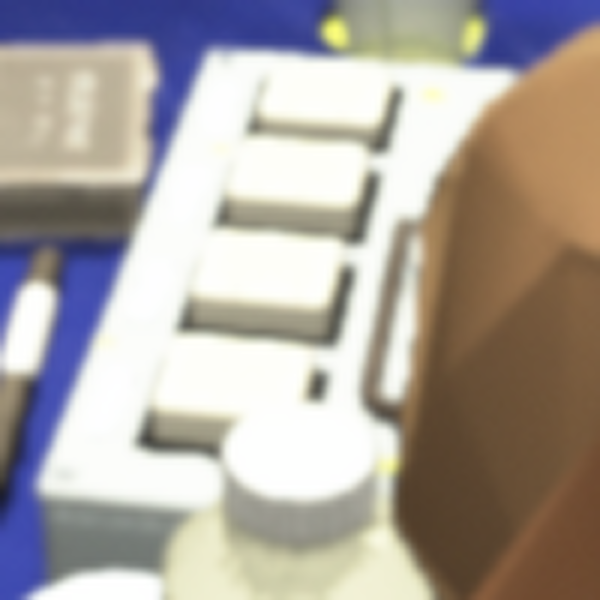

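The top crop shows the four top-plate corners at crop pixels (90,42), (728,185), (672,493), (20,343). The cap centres are near (157,237), (300,271), (445,305), (590,338). The side crop shows plate corners at (210,50), (525,72), (42,490). Now I'll fit the box pose from both views.

```bash
cat >h.py <<'E'
import numpy as np
from workcell import *
from scipy.spatial.transform import Rotation as R
from scipy.optimize import least_squares
def proj(n,P):
    c=get_calibration(n);q=(np.asarray(P)-c['eye'])@R.from_euler('xyz',c['rotation'],degrees=True).as_matrix()
    return np.c_[c['fx']*q[:,0]/q[:,2]+c['cx'],c['fy']*q[:,1]/q[:,2]+c['cy']]
E
python3 - <<'E'
from h import *
tc=np.array([(90,42),(728,185),(672,493),(20,343)])/5+[235,150]-.4
kc=np.array([(157,237),(300,271),(445,305),(590,338)])/5+[235,150]-.4
sc=np.array([(210,50),(525,72),(42,490)])/6+[225,185]-.4
def P(p,l):
    l=np.array(l,float);x,y,a,z=p
    return np.c_[x+l[:,0]*np.cos(a)-l[:,1]*np.sin(a),y+l[:,0]*np.sin(a)+l[:,1]*np.cos(a),l[:,2]+z]
B=[(.065,.135,0),(.065,-.135,0),(-.065,-.135,0),(-.065,.135,0)]
K=[(-.012,y,.015) for y in(.09,.03,-.03,-.09)]
S=[B[3],B[0],B[2]]
f=lambda p:np.r_[proj("top",P(p,B))-tc,proj("top",P(p,K))-kc,proj("side",P(p,S))-sc].ravel()
r=least_squares(f,[.6,0,0,.055]);print(r.x,np.round(r.fun.reshape(-1,2),1))
print(P(r.x,K),np.degrees(r.x[2]))
E
```

```text
[ 0.54804272 -0.12607484 -0.1920947   0.05438174] [[-0.1 -0.5]
 [ 0.6 -0.8]
 [-0.1 -0.3]
 [-0.9  0.4]
 [-0.9 -0.1]
 [-0.2 -0.4]
 [ 0.2 -0.6]
 [ 0.6 -0.7]
 [-1.8  0.1]
 [ 1.2  0.5]
 [-2.2  0.6]]
[[ 0.55344584 -0.03543927  0.06938174]
 [ 0.54199091 -0.09433566  0.06938174]
 [ 0.53053598 -0.15323205  0.06938174]
 [ 0.51908105 -0.21212844  0.06938174]] -11.006215406142768
```

The fit puts the box at (0.548, -0.126), yaw -11°, with the plate at z ≈ 0.054. Next I shut the gripper, turn it 84° so tool x lies along the row and tool y across it, then move over the left key.

```bash
python3 -m pendant '[{"linear":[0,0,0],"dr":[0,0,8.4]},{"linear":[0,0,0],"dr":[0,0,8.4]},{"linear":[0,0,0],"dr":[0,0,8.4]},{"linear":[0,0,0],"dr":[0,0,8.4]},{"linear":[0,0,0],"dr":[0,0,8.4]}]' -1 >/dev/null
python3 -m pendant '[{"linear":[0,0,0],"dr":[0,0,8.4]},{"linear":[0,0,0],"dr":[0,0,8.4]},{"linear":[0,0,0],"dr":[0,0,8.4]},{"linear":[0,0,0],"dr":[0,0,8.4]},{"linear":[0,0,0],"dr":[0,0,8.4]}]'
python3 -m pendant '[{"linear":[-0.034,0.030,0],"dr":[0,0,0]},{"linear":[-0.034,0.030,0],"dr":[0,0,0]},{"linear":[-0.034,0.030,0],"dr":[0,0,0]},{"linear":[-0.034,0.030,0],"dr":[0,0,0]},{"linear":[-0.034,0.030,0],"dr":[0,0,0]}]'
```

```text
t: 1.2
position: [0.1828, 0.5975, 0.2311]
ee_rot: [-180.0, 0.0, 78.6]
contact_force: [0.2, 0.4, -0.5]
grip_width: 0.0001
finger_force: 0.0
t: 1.7
position: [0.2981, 0.4005, 0.2312]
ee_rot: [180.0, 0.0, 79.0]
contact_force: [1.5, -0.3, -0.1]
grip_width: -0.0002
finger_force: 0.0
```

```bash
python3 -m pendant '[{"linear":[-0.034,0.030,0],"dr":[0,0,0]},{"linear":[-0.034,0.030,0],"dr":[0,0,0]},{"linear":[-0.034,0.030,0],"dr":[0,0,0]},{"linear":[-0.034,0.030,0],"dr":[0,0,0]},{"linear":[-0.034,0.030,0],"dr":[0,0,0]}]' >/dev/null
python3 -m pendant '[{"linear":[-0.034,0.030,0],"dr":[0,0,0]},{"linear":[-0.034,0.030,0],"dr":[0,0,0]},{"linear":[-0.034,0.030,0],"dr":[0,0,0]},{"linear":[-0.034,0.030,0],"dr":[0,0,0]},{"linear":[-0.034,0.030,0],"dr":[0,0,0]}]' >/dev/null
python3 -m pendant '[{"linear":[-0.020,0.017,0],"dr":[0,0,0]},{"linear":[-0.020,0.016,0.02],"dr":[0,0,0]},{"linear":[0,0,0.04],"dr":[0,0,0]},{"linear":[0,0,0.04],"dr":[0,0,0]},{"linear":[0,0,0],"dr":[0,0,0]}]'
python3 -m pendant '[{"linear":[0,0,0.03],"dr":[0,0,0]},{"linear":[0,0,0],"dr":[0,0,0]},{"linear":[0,0,0],"dr":[0,0,0]}]'
python3 - <<'E'
from h import *
import cv2
f=grab_frame("top"); cv2.imwrite("pics/t2.png",cv2.resize(f[130:270,230:400,::-1],None,fx=4,fy=4))
print(read_state()['position'],read_state()['contact_force'])
E
```

```text
t: 3.2
position: [0.5481, -0.0345, 0.1267]
ee_rot: [-179.5, 0.1, 79.0]
contact_force: [0.0, 1.0, -0.1]
grip_width: -0.0
finger_force: 0.0
t: 3.5
position: [0.5523, -0.0343, 0.1026]
ee_rot: [180.0, -0.0, 79.0]
contact_force: [0.5, 0.3, 0.3]
grip_width: 0.0001
finger_force: 0.0
[ 0.55288384 -0.03430294  0.10316521] [-0.15094072  0.11575595  0.82827554]
```

View pics/t2.png

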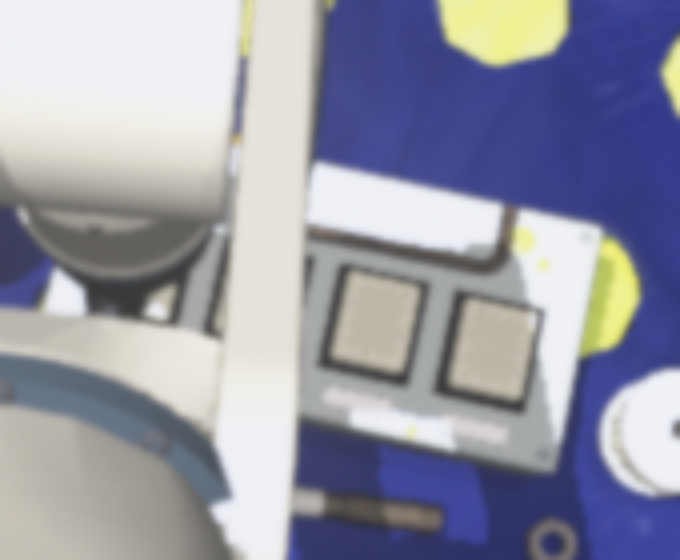

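The arm hides the left key in this view; the other keys look unchanged and the tool is at the planned spot. I'll feel key 1 in 1 mm steps.

```bash
python3 -m pendant '[{"linear":[0,0,0.015],"dr":[0,0,0]},{"linear":[0,0,0.013],"dr":[0,0,0]},{"linear":[0,0,0],"dr":[0,0,0]},{"linear":[0,0,0],"dr":[0,0,0]}]' | egrep 'pos|cont'
for i in 1 2 3 4 5; do python3 -m pendant '[{"linear":[0,0,0.001],"dr":[0,0,0]},{"linear":[0,0,0],"dr":[0,0,0]}]' | egrep 'pos|cont'; done
```

```text
position: [0.552, -0.0344, 0.0738]
contact_force: [-0.7, -0.0, 0.1]
position: [0.5522, -0.0344, 0.0728]
contact_force: [0.9, -0.2, -1.4]
position: [0.5519, -0.0344, 0.0714]
contact_force: [0.4, 0.7, 0.8]
position: [0.5518, -0.0344, 0.0702]
contact_force: [-0.6, -0.5, 0.2]
position: [0.5518, -0.0344, 0.0691]
contact_force: [0.8, -0.1, -0.9]
position: [0.5518, -0.0344, 0.0682]
contact_force: [0.9, 0.2, 0.8]
```

```bash
for i in 1 2 3; do python3 -m pendant '[{"linear":[0,0,0.001],"dr":[0,0,0]},{"linear":[0,0,0],"dr":[0,0,0]}]' | egrep 'pos|cont'; done
for i in 1 2 3 4; do python3 -m pendant '[{"linear":[0,0,0],"dr":[0,0,0]}]' | egrep 'pos|cont'; done
```

```text
position: [0.5518, -0.0344, 0.0672]
contact_force: [-0.7, 0.8, -0.7]
position: [0.5519, -0.0344, 0.0664]
contact_force: [-1.2, 0.6, 3.3]
position: [0.5519, -0.0344, 0.0653]
contact_force: [-0.6, 0.1, 3.9]
position: [0.5519, -0.0344, 0.0653]
contact_force: [-1.3, 0.3, 2.9]
position: [0.5519, -0.0344, 0.0653]
contact_force: [-2.4, -0.9, 3.6]
position: [0.5519, -0.0344, 0.0653]
contact_force: [-1.1, -0.5, 3.9]
position: [0.5519, -0.0344, 0.0653]
contact_force: [-0.6, 0.6, 3.6]
```

Key 1 gives no force down to 0.067, then stiffly 3.3–3.9 N, which looks latched. I still tap the others.

```bash
python3 -m pendant '[{"linear":[0,0,-0.010],"dr":[0,0,0]},{"linear":[0,0,-0.012],"dr":[0,0,0]},{"linear":[-0.015,0,0],"dr":[0,0,0]},{"linear":[-0.030,0,0],"dr":[0,0,0]},{"linear":[-0.015,0,0],"dr":[0,0,0]}]' >/dev/null
python3 -m pendant '[{"linear":[0,0,0],"dr":[0,0,0]},{"linear":[0,0,0],"dr":[0,0,0]},{"linear":[0,0,0.010],"dr":[0,0,0]},{"linear":[0,0,0.003],"dr":[0,0,0]},{"linear":[0,0,0],"dr":[0,0,0]}]' | egrep 'pos|cont'
for i in 1 2 3 4 5 6; do python3 -m pendant '[{"linear":[0,0,0.001],"dr":[0,0,0]},{"linear":[0,0,0],"dr":[0,0,0]}]' | egrep 'pos|cont'; done
```

```text
position: [0.5399, -0.0927, 0.0733]
contact_force: [-0.1, -0.7, -0.2]
position: [0.5405, -0.0931, 0.0732]
contact_force: [0.9, -0.6, 0.3]
position: [0.5405, -0.0933, 0.0723]
contact_force: [0.2, -0.3, -0.5]
position: [0.5404, -0.0933, 0.0713]
contact_force: [-0.3, 0.7, -0.4]
position: [0.5405, -0.0934, 0.0703]
contact_force: [-0.3, -0.9, 2.2]
position: [0.5405, -0.0933, 0.0693]
contact_force: [0.5, -0.1, 1.7]
position: [0.5405, -0.0933, 0.0682]
contact_force: [-0.3, 0.5, 2.8]
```

Key 2 gives from 0.071 at about 2 N, so it is raised. Next are keys 3 and 4.

```bash
python3 -m pendant '[{"linear":[0,0,-0.010],"dr":[0,0,0]},{"linear":[0,0,-0.009],"dr":[0,0,0]},{"linear":[-0.015,0,0],"dr":[0,0,0]},{"linear":[-0.030,0,0],"dr":[0,0,0]},{"linear":[-0.015,0,0],"dr":[0,0,0]}]' >/dev/null
python3 -m pendant '[{"linear":[0,0,0],"dr":[0,0,0]},{"linear":[0,0,0],"dr":[0,0,0]},{"linear":[0,0,0.010],"dr":[0,0,0]},{"linear":[0,0,0.003],"dr":[0,0,0]},{"linear":[0,0,0],"dr":[0,0,0]}]' | egrep 'pos|cont'
for i in 1 2 3 4 5 6; do python3 -m pendant '[{"linear":[0,0,0.001],"dr":[0,0,0]},{"linear":[0,0,0],"dr":[0,0,0]}]' | egrep 'pos|cont'; done
```

```text
position: [0.5284, -0.1515, 0.0733]
contact_force: [-0.0, 0.1, -0.4]
position: [0.5291, -0.1519, 0.0732]
contact_force: [-0.1, -0.3, -0.2]
position: [0.5291, -0.1522, 0.0723]
contact_force: [-0.6, -0.0, 0.7]
position: [0.529, -0.1522, 0.0712]
contact_force: [-0.2, 0.3, -0.1]
position: [0.529, -0.1522, 0.0703]
contact_force: [-0.3, -0.3, 1.9]
position: [0.529, -0.1522, 0.0693]
contact_force: [-0.8, -0.2, 1.5]
position: [0.529, -0.1522, 0.0682]
contact_force: [0.5, 0.2, 2.2]
```

```bash
python3 -m pendant '[{"linear":[0,0,-0.010],"dr":[0,0,0]},{"linear":[0,0,-0.009],"dr":[0,0,0]},{"linear":[-0.015,0,0],"dr":[0,0,0]},{"linear":[-0.030,0,0],"dr":[0,0,0]},{"linear":[-0.015,0,0],"dr":[0,0,0]}]' >/dev/null
python3 -m pendant '[{"linear":[0,0,0],"dr":[0,0,0]},{"linear":[0,0,0],"dr":[0,0,0]},{"linear":[0,0,0.010],"dr":[0,0,0]},{"linear":[0,0,0.003],"dr":[0,0,0]},{"linear":[0,0,0],"dr":[0,0,0]}]' | egrep 'pos|cont'
for i in 1 2 3 4 5 6; do python3 -m pendant '[{"linear":[0,0,0.001],"dr":[0,0,0]},{"linear":[0,0,0],"dr":[0,0,0]}]' | egrep 'pos|cont'; done
```

```text
position: [0.517, -0.2102, 0.0732]
contact_force: [0.2, 0.3, 0.3]
position: [0.5176, -0.2108, 0.0732]
contact_force: [0.8, -0.5, 0.0]
position: [0.5176, -0.2111, 0.0723]
contact_force: [-0.4, 0.1, -0.3]
position: [0.5175, -0.2111, 0.0712]
contact_force: [-0.4, -1.0, 0.2]
position: [0.5176, -0.2111, 0.0703]
contact_force: [0.1, 0.0, 1.5]
position: [0.5176, -0.2111, 0.0693]
contact_force: [-1.1, -0.3, 1.4]
position: [0.5176, -0.2111, 0.0683]
contact_force: [0.3, -0.0, 2.8]
```

Keys 2–4 are raised and key 1 is latched, so I go back to key 1 and press it all the way in.

```bash
python3 -m pendant '[{"linear":[0,0,-0.010],"dr":[0,0,0]},{"linear":[0,0,-0.010],"dr":[0,0,0]},{"linear":[0.020,0,0],"dr":[0,0,0]},{"linear":[0.040,0,0],"dr":[0,0,0]},{"linear":[0.040,0,0],"dr":[0,0,0]}]' >/dev/null
python3 -m pendant '[{"linear":[0.040,0,0],"dr":[0,0,0]},{"linear":[0.030,0,0],"dr":[0,0,0]},{"linear":[0.010,0,0],"dr":[0,0,0]},{"linear":[0,0,0],"dr":[0,0,0]},{"linear":[0,0,0],"dr":[0,0,0]}]' | egrep 'pos|cont'
python3 -m pendant '[{"linear":[0,0,0.010],"dr":[0,0,0]},{"linear":[0,0,0.009],"dr":[0,0,0]},{"linear":[0,0,0],"dr":[0,0,0]},{"linear":[0,0,0],"dr":[0,0,0]}]' | egrep 'pos|cont'
for i in 1 2 3 4; do python3 -m pendant '[{"linear":[0,0,0.001],"dr":[0,0,0]},{"linear":[0,0,0.001],"dr":[0,0,0]},{"linear":[0,0,0],"dr":[0,0,0]}]' | egrep 'pos|cont'; done
```

```text
position: [0.5519, -0.0351, 0.0886]
contact_force: [-0.0, -0.6, 0.6]
position: [0.5514, -0.0349, 0.0686]
contact_force: [-0.4, 0.2, -0.9]
position: [0.552, -0.0344, 0.0673]
contact_force: [-0.1, 0.0, 0.4]
position: [0.552, -0.0344, 0.0654]
contact_force: [-0.3, 0.2, 3.9]
position: [0.552, -0.0344, 0.0633]
contact_force: [-0.1, -0.0, 3.9]
position: [0.5521, -0.0344, 0.0613]
contact_force: [-1.5, 0.7, 4.7]
```

```bash
python3 -m pendant '[{"linear":[0,0,0.0005],"dr":[0,0,0]},{"linear":[0,0,0.0005],"dr":[0,0,0]},{"linear":[0,0,0],"dr":[0,0,0]}]' | egrep 'pos|cont'
```

```text
position: [0.5521, -0.0344, 0.0605]
contact_force: [-1.0, 0.3, 8.4]
```

The key is at its stop (8.4 N). I release it, back off, and check in the side view.

```bash
python3 -m pendant '[{"linear":[0,0,-0.004],"dr":[0,0,0]},{"linear":[0,0,-0.006],"dr":[0,0,0]},{"linear":[0,0,-0.020],"dr":[0,0,0]},{"linear":[0,0,-0.040],"dr":[0,0,0]},{"linear":[0,0,-0.040],"dr":[0,0,0]}]' | egrep 'pos|cont'
python3 -m pendant '[{"linear":[0,0,-0.03],"dr":[0,0,0]},{"linear":[0.03,-0.030,0],"dr":[0,0,0]},{"linear":[0.034,-0.030,0],"dr":[0,0,0]},{"linear":[0.034,-0.030,0],"dr":[0,0,0]},{"linear":[0.034,-0.030,0],"dr":[0,0,0]}]' >/dev/null
python3 -m pendant '[{"linear":[0.034,-0.030,0],"dr":[0,0,0]},{"linear":[0.034,-0.030,0],"dr":[0,0,0]},{"linear":[0.034,-0.030,0],"dr":[0,0,0]},{"linear":[0,0,0],"dr":[0,0,0]},{"linear":[0,0,0],"dr":[0,0,0]}]'
python3 - <<'E'
import cv2
from workcell import *
s=grab_frame("side")[185:285,225:325,::-1]; t=grab_frame("top")[150:255,235:385,::-1]
cv2.imwrite("pics/s3.png",cv2.resize(s,(600,600),interpolation=cv2.INTER_CUBIC))
cv2.imwrite("pics/t3.png",cv2.resize(t,(750,525),interpolation=cv2.INTER_CUBIC))
E
```

```text
position: [0.5509, -0.0344, 0.1708]
contact_force: [0.8, 0.5, 0.6]
t: 16.95
position: [0.3897, 0.236, 0.2003]
ee_rot: [-180.0, 0.0, 79.2]
contact_force: [0.8, -0.2, 0.1]
grip_width: -0.0001
finger_force: 0.0
```

View pics/s3.png

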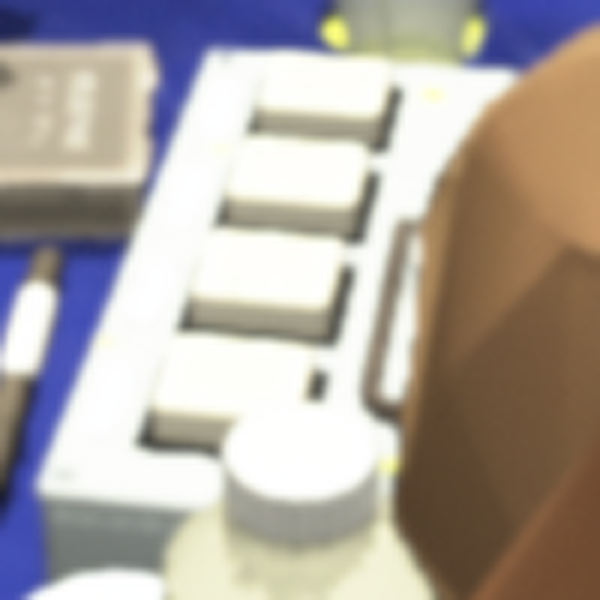

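View pics/t3.png

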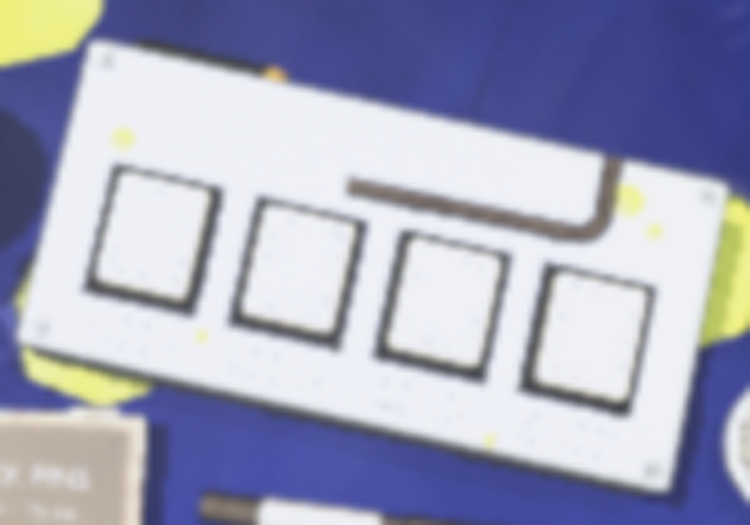

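In the side view the first key's top edge has risen from about row 70 to row 57 and its front face is now as tall as the others', so all four keys are raised. In the top view the hex key and the visible parts of the box area haven't moved.

```bash
python3 -c "from workcell import *;print(job_done())"
```

```text
the job is handed in; nothing more can be done
None
```

I tapped all four keys from left to right and found the leftmost one latched. I pressed it to its stop and it sprang up; the final pictures show all four keys raised, and the job was handed in at about 17 s.

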